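# Lid and lock an egg carrier with its quarter-turn cam

### The job

Close the egg carrier for transport: take its lid out of the drain rack, lay it flat on the table, take it again by its blue handle and slide its tongue fully home under the lip of the carrier (turn the red cam open first if it is in the way). Let go of the lid, then quarter-turn the cam until its handle points along the carrier and the lid is drawn down flush on its gasket. Leave the bottle, the glass, the counter and the weight where they stand.

Things in the scene. Friction and masses are not known exactly. Their poses are not given: they have to be found in the camera images.
- lid_mid (a point): Middle (5 mm above the underside) of the white lid with a window, 116 (x) x 62 (y) x 10 mm, about 0.12 kg; z out of its top. Blue handle on its top: bar 50 (x) x 12 mm, 24 mm tall, centred. It starts in the rack on its tongue, leaning back 30 degrees, cam end up, top facing the rack's front; the upper half of its long edges is free. A small pad with a ramp stands 6 mm up at its cam end (-x).
- lid_tongue (a point): Tip of the lid's tongue, 68 mm to +x of the lid's middle; the tongue is 10 mm long, 40 wide, 5 thick, level with the underside of the lid.
- lid_nose (a point): Middle of the lower edge of the lid's cam end, 58 mm to -x of the lid's middle.
- egg_box: Grey egg carrier, fixed to the table, 182 (x) x 78 x 57 mm. Origin: centre of its underside under the lid bay; +x to the lip. Bay walls at y +-34, 52 high. Lip at x 61..75, underside 52 high; stop for the tongue at x 69.5. Gasket top (sprung) 42 high at the lip, rising to 46 at the cam end, where the bay is open above 42. Lid home: its middle at x 0..1, underside 42, top flush with the walls.
- cam (a joint): The carrier's cam, upright axis at x -88, y 0 of the carrier. 0 open (handle across, steel finger to +y), 1.57 its stop, shut (handle along the carrier, finger over the lid's end); grows clockwise seen from above; starts at 0 to 1.5, stays where left. Above 0.25 the finger is in the lid's way; from 0.8 on it climbs the lid's ramp and presses it 3.5 mm down (10 N, about 0.3 N m).
- cam_grip (a point): Middle of the cam's red bar handle, on the axis, 82 mm above the table: bar 46 mm long (its y), 11 wide, from 68 to 92 mm above the table; the steel finger below it (46 mm long from the axis) spans 58 to 67 mm; the post it turns on is 16 mm across.
- drain_rack: Blue drain rack with two wire hoops, fixed, holds the lid. 135 (x -56 to 80) x 88 mm, hoops 72 mm high leaning back. Origin on its underside; its front is -x, where a 20 mm high wire stops the lid's foot: draw the lid out along its own slope. The lid's upper edge is 123 mm above the table.
- iodine_bottle: Brown bottle, loose, 42 mm diameter, 78 tall, between carrier and rack; origin under its centre. Apart from the listed things the table is clear for x 0.40 to 0.70, y -0.30 to 0.30 m.
- glass_tall: Tall drinking glass, loose, 61 mm diameter, 142 tall, right of the work; origin under its centre.
- tally_counter: Grey tally counter, loose, 43 x 64 x 22 mm, beyond the work; origin under its centre.
- lead_weight: Dark lead weight, loose, 26 mm diameter, 21 tall, beyond the work; origin under its centre.

How it is judged:
By the outcome, as a careful person would: the job done as asked, in the order asked, and still so for the second after the job is handed in, with the robot touching nothing.
It also fails if it takes over 67 s, if anything falls off the work surface, if the arm or the gripper's body presses on something with over 40 N, if the wrist force passes 120 N, or if a joint passes its speed limit or range.

### The arm

A 7-joint arm with a two-finger parallel gripper is mounted at the origin on a cart in front of the work surface, level with it; the furniture and walls round the work are solid. World frame = base frame: x ahead of the robot, y to its left, z up, the work surface at z = 0. Lengths are in m, angles in rad, forces in N, time in s.
With the tool pointing down it reaches from about 0.4 to 0.9 m from the base axis. Payload 5.5 kg.
Tool frame: the origin (TCP) lies on the centre line of the jaws, within the pads' length; the fingertips stand ahead of it and the grasp point (between the pads) lies 5 mm behind it (arm.finger_overhang is the z of the fingertips in the tool frame, in m); z points along the fingers, y is the line along which they close (so a half turn about z gives the same grasp; the last joint's range is limited). The gripper opens to 92 mm and grips with 3 to 60 N. Pads are 19 mm wide; open, the fingers measure 130 mm over their backs; the gripper's body (75 mm by 190 mm) begins 47 mm behind the grasp point.
Start: joints at [-0.957, 0.501, -0.427, 1.55, 0.221, 1.138, -0.21], TCP at [0.223, 0.61, 0.241] pointing down, gripper open.
Joint ranges: [-2.88, 2.88], [-0.31, 2.03], [-1.54, 1.56], [0.2, 2.42], [-1.41, 4.55], [0.19, 2.02], [-2.57, 2.57]. Speed limits (rad/s): [2.57, 2.57, 3.14, 3.14, 3.14, 3.14, 3.14].

### API

Orientations are given as a 3x3 rotation matrix whose columns are the frame's x, y, z axes.
In Python, from bench import arm gives the robot as it stands. The module is installed in compiled form; this text tells all that it offers.
- The arm moves only by the tool apply_moves, never from a script. Its argument "moves" is a list of rows, each a list of 2 entries, a list of its own where there are three numbers: the shift along the tool's x, y, z in m, then the turn about the tool's z in degrees. A call has 1 to 8 rows; each row is the pose to reach, as a shift and turn from the pose commanded when the call began, along the tool's axes at that moment; what a row does not reach only later rows make up. A row lasts 1/12 s, in which the tool goes at most 41.7 mm and 7.16 degrees, less where a joint would pass 70% of its speed; a pose out of reach is approached as far as the arm can. A call with a gripper value outside its range is refused whole. "jaw" is the closure, from -1 (fully open) to 1 (shut), so that 0 is half open, set as the call begins (left out, the last holds). The fingers move at their own pace and stop on an object; the grip force is fixed at half the most. Time passes only in rows, so rows that repeat a pose let the fingers close. It gives the time, the measured TCP pose, the force, the opening and the grip force at its end, in the units of the state.
- arm.get_obs(): the state, without advancing time (a new reading comes with each control period).
- arm.snapshot(name): name is "side" or "top" or "wrist"; returns the picture (384x512x3 uint8, blue, green, red); there is no depth.
- arm.camera_params(name): a dict with "fov_y" (degrees; the focal length in pixels is half the picture's height over the tangent of half this angle, whatever the lens; pixels are square), "cx", "cy" (the principal point, pixels), "k1" (the pictures are not rectified: a ray, as slopes to the right and down, at radius r is drawn at 1 + k1 r^2 times it, then the intrinsics apply), "rvec" (rotation vector, rad) and "tvec" (3), from world to camera coordinates, as OpenCV has them. Camera axes: x right, y down, z forward; pixel columns grow to the right and rows downward; lengths in m; the calibration is good to about 2 mm. A picture is of the moment at which its call begins: read the wrist's pose just before it. camera_params takes no time and is no camera call; for the wrist camera it gives the pose at the moment of the call.
- arm.hand_in(): hands the job in; it is judged then, once.
The state is a dict: "time_s": time; "joint_pos": joint angles; "qvel": joint speeds; "effort": joint torques, N m; "tool_pos": TCP position; "tcp_rot": TCP orientation; "ft_force": force on the tool from outside, world axes, zero at the start; "torque": the same for the moment, N m; "grip_width": opening from 0.0 (shut) to 1.0 (fully open); "grip_force": force on a finger pad.
Only numpy, scipy, OpenCV 4.12 (cv2) and the standard library are available. Lean on these libraries where they do the work, as an engineer would, in place of code of your own. Each camera call takes 0.05 s, during which the arm holds its last target. There are 200 camera calls.

## Working session

There is one attempt and no reset: what is moved stays moved. The work goes in short steps, Python scripts to look and compute and a tool call to move; the robot and the scene stay as the last step left them, time stands still between calls to the robot, and variables do not carry over. Pictures are saved under pics/ and viewed, at most 10 in all, crops included, and the job is handed in when it is done.

Besides the shell and the picture viewer there is one more tool, called after "Call:" as a command line: name --argument value ..., lists and objects as JSON in quotes. apply_moves: Moves the arm, as the interface text tells. Its arguments: {"type":"object","properties":{"moves":{"type":"array"},"jaw":{"type":"number"}},"required":["moves"]}

```bash
mkdir -p pics; python3 - <<'E'
from bench import arm
import cv2,numpy as np
o=arm.get_obs()
print({k:np.round(v,3).tolist() for k,v in o.items()},arm.finger_overhang)
for n in ("side","top"):
    p=arm.camera_params(n);print(n,p)
    cv2.imwrite(f"pics/{n}0.png",arm.snapshot(n))
a=cv2.imread("pics/side0.png");b=cv2.imread("pics/top0.png")
E
```

```text
{'time_s': 0.0, 'joint_pos': [-0.957, 0.502, -0.427, 1.551, 0.221, 1.138, -0.21], 'qvel': [0.0, 0.0, 0.0, -0.0, 0.0, -0.003, -0.0], 'effort': [0.0, -56.659, -5.816, -27.911, -0.069, 0.031, 0.0], 'tool_pos': [0.223, 0.61, 0.24], 'tcp_rot': [[-0.939, 0.344, -0.001], [0.344, 0.939, -0.002], [0.0, -0.002, -1.0]], 'ft_force': [-0.231, 0.206, 0.223], 'torque': [0.003, -0.018, 0.004], 'grip_force': 0.0, 'grip_width': 1.002} 0.014
side {'fov_y': 43.32781422333093, 'cx': 251.46742873123043, 'cy': 194.1108662771278, 'k1': -0.1315963540374104, 'rvec': array([ 1.95287316,  0.03422139, -0.05504648]), 'tvec': array([-0.52821604,  0.06520106,  1.72106488])}
top {'fov_y': 56.969075615534734, 'cx': 251.6789377888966, 'cy': 189.43263846308955, 'k1': 0.004492311275219651, 'rvec': array([ 2.09838612, -2.13942265,  0.18876363]), 'tvec': array([-0.05112447,  0.56779356,  0.94027874])}
```

View pics/top0.png

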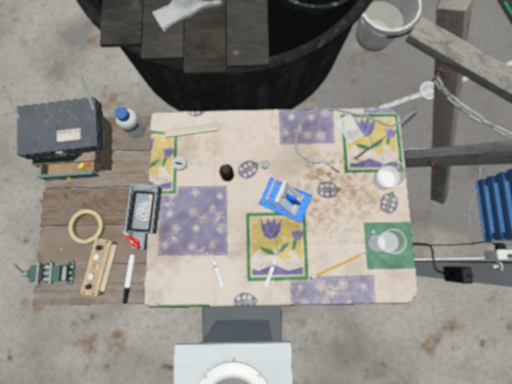

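View pics/side0.png

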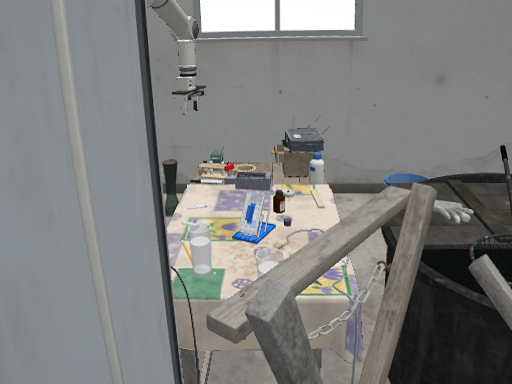

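The top view shows the rack at about (286,198), the carrier at (142,212), the red cam at (133,242), the bottle at (227,172) and the glass at (390,242). The side view shows the lid leaning in the rack. Next I'll enlarge the important regions.

```bash
cat > h.py <<'E'
from bench import arm
import cv2,numpy as np
def K(p):
    f=192/np.tan(np.radians(p['fov_y'])/2); return f
def proj(p,X):
    X=np.atleast_2d(X); R=cv2.Rodrigues(np.array(p['rvec'],float))[0]
    c=X@R.T+np.array(p['tvec']).ravel(); s=c[:,:2]/c[:,2:]
    r2=(s**2).sum(1,keepdims=True); s=s*(1+p['k1']*r2)
    return s*K(p)+[p['cx'],p['cy']]
def ray(p,uv):
    d=(np.array(uv,float)-[p['cx'],p['cy']])/K(p); s=d.copy()
    for _ in range(20): s=d/(1+p['k1']*(s@s))
    R=cv2.Rodrigues(np.array(p['rvec'],float))[0]
    return -R.T@np.array(p['tvec']).ravel(), R.T@np.r_[s,1]
def atz(p,uv,z):
    o,d=ray(p,uv); return o+d*(z-o[2])/d[2]
E
python3 - <<'E'
from h import *
t=cv2.imread("pics/top0.png");s=cv2.imread("pics/side0.png")
a=cv2.resize(t[170:260,115:175],None,fx=6,fy=6,interpolation=cv2.INTER_CUBIC)
b=cv2.resize(t[150:230,250:325],None,fx=5.5,fy=5.5,interpolation=cv2.INTER_CUBIC)
H=max(a.shape[0],b.shape[0]);f=lambda i:cv2.copyMakeBorder(i,0,H-i.shape[0],0,0,cv2.BORDER_CONSTANT)
cv2.imwrite("pics/topz.png",np.hstack([f(a),f(b)])[:600])
cv2.imwrite("pics/sidez.png",cv2.resize(s[150:290,165:345],None,fx=4.2,fy=4.2,interpolation=cv2.INTER_CUBIC))
p=arm.camera_params("top")
for n,uv,z in (("rack",(286,198),0.0),("carrier",(142,212),.05),("cam",(133,242),.09),("bottle",(227,172),.078),("glass",(390,242),.14),("cnr",(150,110),0),("cnr",(417,302),0)): print(n,atz(p,uv,z).round(3))
E
```

```text
rack [ 0.549 -0.162  0.   ]
carrier [0.509 0.245 0.05 ]
cam [0.425 0.253 0.09 ]
bottle [0.612 0.005 0.078]
glass [ 0.411 -0.403  0.14 ]
cnr [0.834 0.249 0.   ]
cnr [ 0.25  -0.514  0.   ]
```

View pics/topz.png

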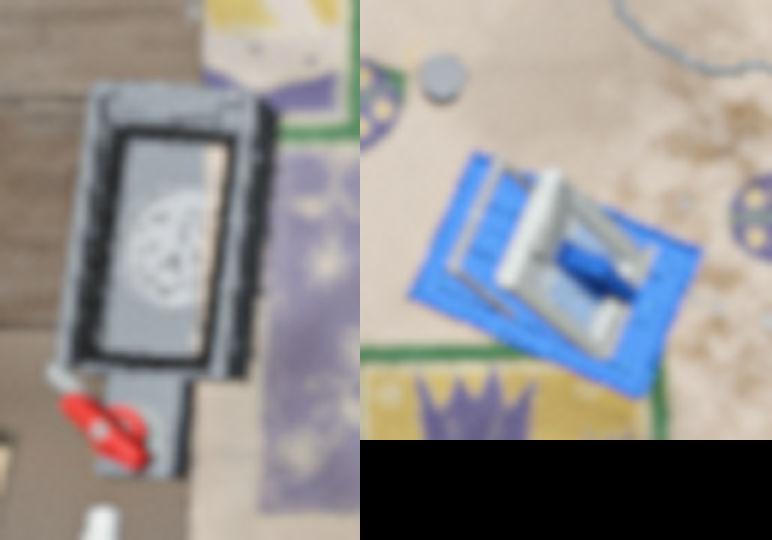

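View pics/sidez.png

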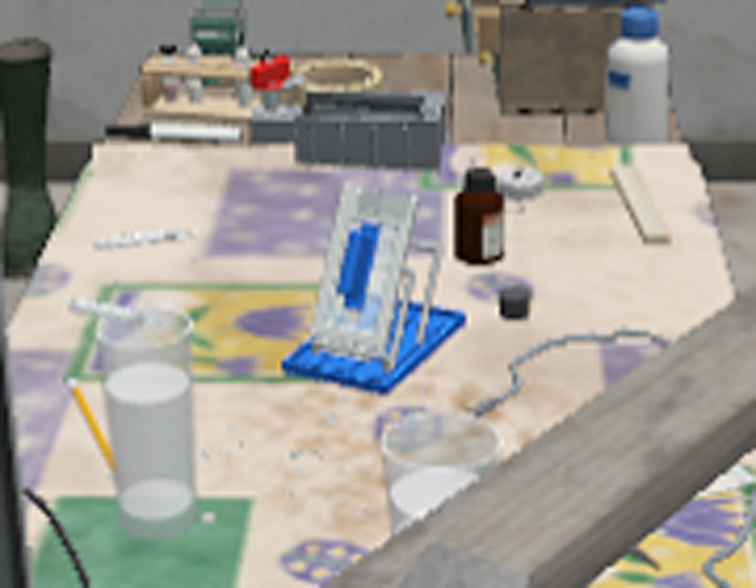

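The zooms show the cam finger (zoom 55,378) pointing about 45° between across and along, so the cam has to be opened first. The lid's top faces right and towards the robot. The bottle is at about (480,215) in the side zoom, behind the rack. I'll move above the carrier for a wrist view.

Call:
apply_moves --moves '[[[-0.29, -0.205, -0.05], 0], [[-0.29, -0.205, -0.05], 0], [[-0.29, -0.205, -0.05], 0], [[-0.29, -0.205, -0.05], 0], [[-0.29, -0.205, -0.05], 0], [[-0.29, -0.205, -0.05], 0], [[-0.29, -0.205, -0.05], 0], [[-0.29, -0.205, -0.05], 0]]'

```text
time_s: 0.77
tool_pos: [0.4116, 0.3368, 0.2873]
tcp_rot: [[-0.939, 0.344, -0.0], [0.344, 0.939, -0.0], [0.0, -0.0, -1.0]]
ft_force: [-0.6, 0.4, -0.1]
grip_width: 1.002
grip_force: 0.0
```

```bash
cat >> h.py <<'E'
def go(x,y,z,yaw=None):
    """shift+turn from present pose to TCP target, yaw=world angle of tool x (deg)"""
    o=arm.get_obs();R=np.array(o['tcp_rot']);d=R.T@(np.array([x,y,z])-o['tool_pos'])
    y0=np.degrees(np.arctan2(R[1,0],R[0,0]));t=0 if yaw is None else (y0-yaw+180)%360-180
    print("yaw",y0.round(2),"shift",d.round(4),"turn",round(t,2),"q7",np.round(o['joint_pos'][6],2),"F",np.round(o['ft_force'],1),"t",round(o['time_s'],2),"w",np.round(o['grip_width'],3))
E
python3 - <<'E'
from h import *
o=arm.get_obs();p=arm.camera_params("wrist");im=arm.snapshot("wrist");cv2.imwrite("pics/w1.png",im)
import pickle;pickle.dump(p,open("pics/w1.pkl","wb"))
R=np.array(o['tcp_rot']);c,_=ray(p,(256,192));print("tcp",o['tool_pos'],"cam in tool",R.T@(c-o['tool_pos']),p['fov_y'],p['k1'],ray(p,(256,192))[1])
for uv in ((0,0),(511,0),(0,383),(511,383)): print(atz(p,uv,0.05).round(3))
go(.47,.25,.3)
E
```

```text
tcp [0.41156973 0.33679999 0.28725486] cam in tool [ 0.06655537 -0.0007663  -0.1439039 ] 61.128115659753554 0.008546690742637449 [ 0.24624515 -0.0981704  -0.96434927]
[0.159 0.141 0.05 ]
[0.342 0.643 0.05 ]
[ 0.585 -0.119  0.05 ]
[0.835 0.564 0.05 ]
yaw 159.26 shift [-0.0757 -0.055  -0.0113] turn 0 q7 0.41 F [ 3.9 -5.8 -0.5] t 0.82 w 0.999
```

View pics/w1.png

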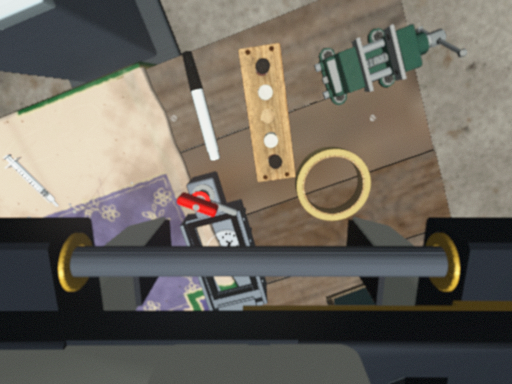

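The wrist picture shows the red cam bar at (197,205) and the carrier partly behind the gripper around (225,260). The camera sees clearly only on the tool's +x side, so I'll move beyond the carrier.

Call:
apply_moves --moves '[[[-0.18, -0.035, 0.0], -12], [[-0.18, -0.035, 0.0], -12], [[-0.18, -0.035, 0.0], -12], [[-0.18, -0.035, 0.0], -12], [[-0.18, -0.035, 0.0], -12], [[-0.18, -0.035, 0.0], -12], [[-0.18, -0.035, 0.0], -12]]'

```text
time_s: 1.4
tool_pos: [0.5685, 0.2429, 0.2861]
tcp_rot: [[-0.99, 0.144, -0.002], [0.144, 0.99, -0.0], [0.002, -0.001, -1.0]]
ft_force: [-0.5, 0.8, -0.6]
grip_width: 0.999
grip_force: 0.0
```

```bash
python3 - <<'E'
from h import *
import pickle
p=arm.camera_params("wrist");im=arm.snapshot("wrist");cv2.imwrite("pics/w2.png",im)
pickle.dump(p,open("pics/w2.pkl","wb"));q=arm.camera_params("wrist");print(np.abs(p['tvec']-q['tvec']).max())
print(arm.get_obs()['tool_pos']);go(.57,.236,.29,172)
cv2.imwrite("pics/w2z.png",cv2.resize(im[0:225,130:400],(0,0),fx=2.6,fy=2.6,interpolation=cv2.INTER_CUBIC))
E
```

```text
0.0005405620424303592
[0.56724985 0.24454118 0.28636256]
yaw 171.89 shift [-0.0039 -0.0081 -0.0036] turn -0.11 q7 0.89 F [-0.3  0.2  0.2] t 1.45 w 1.001
```

View pics/w2z.png

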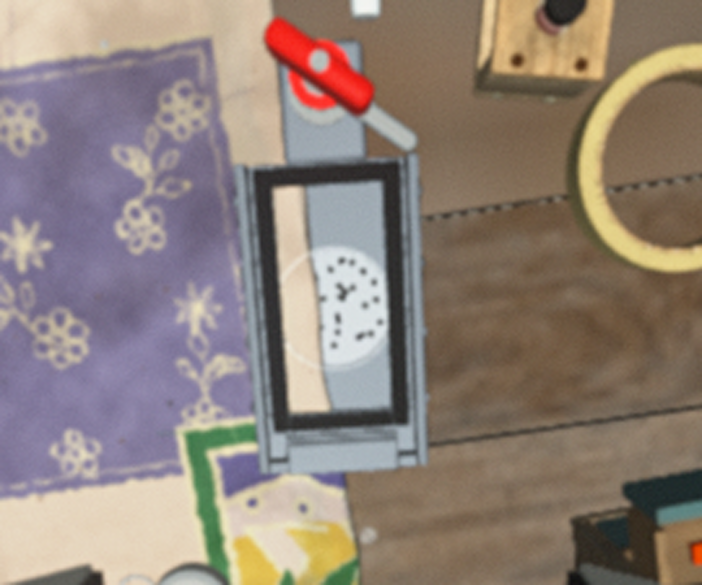

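The wrist zoom shows the cam axis at (319,62), the bar running (275,32)–(362,97), the finger tip at (410,142), and the gasket corners at (255,171), (398,164), (408,425) and (275,430).

```bash
python3 - <<'E'
from h import *
import pickle
from scipy.optimize import least_squares
p=pickle.load(open("pics/w2.pkl","rb"))
u=lambda z:np.array(z,float)/2.6+[130,0]
ax=atz(p,u((319,62)),.092);print("axis",ax)
b1=atz(p,u((275,32)),.092);b2=atz(p,u((362,97)),.092);ft=atz(p,u((408,141)),.067)
ang=lambda v:np.degrees(np.arctan2(v[1],v[0]))
print("bar mid",(b1+b2)/2,"dir",ang(b2-b1),"finger",ang(ft-ax),np.linalg.norm((ft-ax)[:2]))
for n,a,b,z in (("L",(255,171),(275,430),.046),("R",(398,164),(408,425),.046),("Lw",(240,168),(263,468),.052),("Rw",(418,158),(425,465),.052)):
    A,B=atz(p,u(a),z),atz(p,u(b),z);print(n,A,B,ang(B-A))
# model fit: pose + gasket ends
pts=[((-88,0,92),(319,62)),((75,39,52),(425,465)),((75,-39,52),(263,470)),]
def res(v,full=False):
    x,y,t,g0,g1,w=v;c,s=np.cos(t),np.sin(t);r=[]
    P=pts+[((g0,-w,46),(255,171)),((g0,w,46),(398,164)),((g1,w,44),(408,425)),((g1,-w,44),(275,430))]
    for X,z in P:
        X=np.array(X)/1000;W=[x+c*X[0]-s*X[1],y+s*X[0]+c*X[1],X[2]];r+=list(proj(p,W)[0]-u(z))
    return np.array(r)
f=least_squares(res,[.51,.245,-.15,-60,58,30]);print(f.x,np.degrees(f.x[2]),f.fun.round(1))
c=f.x;ca=np.array([c[0]-.088*np.cos(c[2]),c[1]-.088*np.sin(c[2])]);print("camaxis fit",ca)
go(ax[0],ax[1],.15,ang(b2-b1)+90)
t=arm.camera_params("top")
for n,uv,z in (("bottle",(227,172),.078),): print(n,atz(t,uv,z))
Z=lambda q:(250+(q[0]-360)/5.5,150+q[1]/5.5)
C=[atz(t,Z(q),.01) for q in ((475,155),(700,250),(640,398),(410,298))]
print("rack",np.array(C).round(3),"ctr",np.mean(C,0),ang(C[0]-C[1]),ang(C[3]-C[2]),np.linalg.norm(C[0]-C[1]),np.linalg.norm(C[1]-C[2]))
print("lid up corners",atz(t,Z((550,178)),.12),atz(t,Z((508,280)),.12))
E
```

```text
axis [0.42959618 0.25663287 0.092     ]
bar mid [0.43051407 0.25645643 0.092     ] dir 47.40648309865319 finger 48.00118874694143 0.04220680264739497
L [0.45769441 0.22393646 0.046     ] [0.56979568 0.21425414 0.046     ] -4.936453819341117
R [0.46370523 0.2847676  0.046     ] [0.57630003 0.27523748 0.046     ] -4.838029358174162
Lw [0.45632351 0.21832923 0.052     ] [0.5854367  0.20652867 0.052     ] -5.222154640403384
Rw [0.4631836  0.29283864 0.052     ] [0.5947339  0.28031436 0.052     ] -5.438467858794583
[  0.5165863    0.24950328  -0.08719466 -56.09306704  57.0282479
  30.67886139] -4.995886268611554 [ 0.5 -0.9  1.3 -0.2 -1.6  1.5 -0.   0.3  0.1 -0.3 -0.3 -0.5  0.   0.5]
camaxis fit [0.42892061 0.25716669]
yaw 171.89 shift [ 0.1377 -0.0074  0.1366] turn 34.49 q7 0.89 F [-0.3  0.2  0.2] t 1.45 w 1.001
bottle [0.61235744 0.00497149 0.078     ]
rack [[ 0.607 -0.119  0.01 ]
 [ 0.553 -0.237  0.01 ]
 [ 0.476 -0.202  0.01 ]
 [ 0.531 -0.083  0.01 ]] ctr [ 0.54179187 -0.15995785  0.01      ] 65.3449029036779 65.13039897399024 0.12949667133705256 0.08538434240438143
lid up corners [ 0.57109208 -0.14911192  0.12      ] [ 0.52234263 -0.12756382  0.12      ]
```

Carrier pose is (0.5166, 0.2497) with yaw −5.1°. The cam axis is at (0.4295, 0.2568) with the cam at about 0.65 rad. I'll grip its bar and open it.

Call:
apply_moves --moves '[[[0.138, -0.008, 0.136], -55.5], [[0.138, -0.008, 0.136], -55.5], [[0.138, -0.008, 0.136], -55.5], [[0.138, -0.008, 0.136], -55.5], [[0.138, -0.008, 0.136], -55.5], [[0.138, -0.008, 0.136], -55.5], [[0.138, -0.008, 0.136], -55.5], [[0.138, -0.008, 0.136], -55.5]]' --jaw 0

```text
time_s: 2.12
tool_pos: [0.4277, 0.2572, 0.1511]
tcp_rot: [[-0.669, -0.743, -0.001], [-0.743, 0.669, -0.0], [0.001, 0.001, -1.0]]
ft_force: [0.1, -0.3, 0.1]
grip_width: 0.511
grip_force: 0.0
```

```bash
python3 - <<'E'
from h import *
go(.4295,.2568,.086,227.4)
E
```

```text
yaw -131.98 shift [-0.0009 -0.0016  0.065 ] turn 0.62 q7 1.61 F [ 0.1 -0.3  0.1] t 2.12 w 0.511
```

Call:
apply_moves --moves '[[[-0.001, -0.0015, 0.035], 0.5], [[-0.001, -0.0015, 0.065], 0.5], [[-0.001, -0.0015, 0.065], 0.5], [[-0.001, -0.0015, 0.065], 0.5]]'

```text
time_s: 2.45
tool_pos: [0.4293, 0.2559, 0.0855]
tcp_rot: [[-0.681, -0.732, -0.004], [-0.732, 0.681, -0.001], [0.004, 0.002, -1.0]]
ft_force: [0.1, -1.0, -0.0]
grip_width: 0.5
grip_force: 0.0
```

Call:
apply_moves --moves '[[[0, 0, 0], 0], [[0, 0, 0], 0], [[0, 0, 0], 0], [[0, 0, 0], 0], [[0, 0, 0], 0]]' --jaw 1

```text
time_s: 2.87
tool_pos: [0.4322, 0.2566, 0.0873]
tcp_rot: [[-0.683, -0.73, 0.001], [-0.73, 0.683, 0.002], [-0.002, 0.001, -1.0]]
ft_force: [-9.7, 6.9, 6.2]
grip_width: 0.187
grip_force: 6.1
```

Call:
apply_moves --moves '[[[0, 0, 0], 0], [[0, 0, 0], 0], [[0, 0, 0], 0]]'

```text
time_s: 3.12
tool_pos: [0.4298, 0.2588, 0.0873]
tcp_rot: [[-0.681, -0.732, -0.002], [-0.732, 0.681, 0.003], [-0.002, 0.003, -1.0]]
ft_force: [-8.1, 5.8, 7.9]
grip_width: 0.116
grip_force: 30.0
```

Call:
apply_moves --moves '[[[0, 0.002, -0.002], -6], [[0, 0.002, -0.002], -13], [[0, 0.002, -0.002], -20], [[0, 0.002, -0.002], -27], [[0, 0.002, -0.002], -33], [[0, 0.002, -0.002], -38], [[0, 0.002, -0.002], -38], [[0, 0.002, -0.002], -38]]'

```text
time_s: 3.78
tool_pos: [0.4285, 0.2593, 0.0874]
tcp_rot: [[-0.087, -0.996, -0.003], [-0.996, 0.087, 0.004], [-0.004, 0.003, -1.0]]
ft_force: [-2.9, 8.5, -10.4]
grip_width: 0.118
grip_force: 30.0
```

```bash
python3 - <<'E'
from h import *
go(.4295,.2568,.086,265)
print(arm.get_obs()['tool_pos'],arm.get_obs()['torque'])
E
```

```text
yaw -94.97 shift [ 0.0024 -0.0012  0.0014] turn 0.03 q7 2.1 F [ -2.9   8.5 -10.4] t 3.78 w 0.118
[0.42846954 0.25930568 0.08743107] [ 1.74749903  0.58106695 -0.00730927]
```

The cam is now open (bar at 85°, carrier y at 84.9°). I'll release it, rise and swing over to the rack.

Call:
apply_moves --moves '[[[0, 0, -0.002], 0], [[0, 0, -0.002], 0], [[0, 0, -0.002], 0], [[0, 0, -0.04], 0], [[0, 0, -0.08], 0], [[0, 0, -0.12], 0], [[0, 0, -0.16], 0], [[0, 0, -0.2], 0]]' --jaw -0.2

```text
time_s: 4.45
tool_pos: [0.4304, 0.2563, 0.2905]
tcp_rot: [[-0.089, -0.996, 0.001], [-0.996, 0.089, -0.0], [0.0, -0.001, -1.0]]
ft_force: [0.8, 0.5, 0.3]
grip_width: 0.594
grip_force: 0.0
```

```bash
python3 - <<'E'
from h import *
go(.523,-.193,.30,66)
E
```

```text
yaw -95.12 shift [ 0.4392 -0.1323 -0.0093] turn -161.12 q7 2.32 F [0.8 0.5 0.3] t 4.45 w 0.594
```

Call:
apply_moves --moves '[[[0.04, -0.012, -0.01], 7], [[0.08, -0.024, -0.01], 14], [[0.12, -0.036, -0.01], 21], [[0.16, -0.048, -0.01], 28], [[0.2, -0.06, -0.01], 35], [[0.24, -0.072, -0.01], 42], [[0.28, -0.084, -0.01], 49], [[0.31, -0.093, -0.01], 56]]' --jaw -1

```text
time_s: 5.12
tool_pos: [0.4956, -0.0646, 0.2988]
tcp_rot: [[-0.88, -0.475, 0.001], [-0.475, 0.88, -0.002], [-0.0, -0.002, -1.0]]
ft_force: [0.6, 0.2, -1.1]
grip_width: 0.999
grip_force: 0.0
```

```bash
python3 - <<'E'
from h import *
go(.523,-.193,.30,66)
E
```

```text
yaw -151.63 shift [ 0.0369 -0.126  -0.0009] turn 142.37 q7 2.08 F [ 0.6  0.2 -1.1] t 5.12 w 0.999
```

Call:
apply_moves --moves '[[[0.036, -0.125, 0], 8], [[0.036, -0.125, 0], 15], [[0.036, -0.125, 0], 22], [[0.036, -0.125, 0], 29], [[0.036, -0.125, 0], 36], [[0.036, -0.125, 0], 43], [[0.036, -0.125, 0], 50], [[0.036, -0.125, 0], 57]]'

```text
time_s: 5.78
tool_pos: [0.5243, -0.1878, 0.2985]
tcp_rot: [[-0.879, 0.477, 0.0], [0.477, 0.879, -0.0], [-0.0, -0.0, -1.0]]
ft_force: [0.2, 0.2, 1.4]
grip_width: 1.0
grip_force: 0.0
```

Call:
apply_moves --moves '[[[0, 0, 0], 8], [[0, 0, 0], 15], [[0, 0, 0], 22], [[0, 0, 0], 29], [[0, 0, 0], 36], [[0, 0, 0], 43], [[0, 0, 0], 50], [[0, 0, 0], 57]]'

```text
time_s: 6.45
tool_pos: [0.5243, -0.1875, 0.2986]
tcp_rot: [[-0.079, 0.997, 0.0], [0.997, 0.079, -0.0], [-0.0, 0.0, -1.0]]
ft_force: [0.0, -0.1, -0.1]
grip_width: 0.999
grip_force: 0.0
```

```bash
python3 - <<'E'
from h import *
go(.523,-.193,.30,66)
E
```

```text
yaw 94.52 shift [-0.0053 -0.0018 -0.0014] turn 28.52 q7 0.36 F [ 0.  -0.1 -0.1] t 6.45 w 0.999
```

Call:
apply_moves --moves '[[[-0.005, -0.002, 0], 7], [[-0.005, -0.002, 0], 14], [[-0.005, -0.002, 0], 21], [[-0.005, -0.002, 0], 28.5], [[-0.005, -0.002, 0], 28.5], [[-0.005, -0.002, 0], 28.5]]'

```text
time_s: 6.95
tool_pos: [0.5228, -0.1925, 0.2985]
tcp_rot: [[0.398, 0.918, 0.0], [0.918, -0.398, -0.0], [-0.0, 0.0, -1.0]]
ft_force: [1.0, 0.3, -0.1]
grip_width: 1.003
grip_force: 0.0
```

```bash
python3 - <<'E'
from h import *
import pickle
p=arm.camera_params("wrist");im=arm.snapshot("wrist");cv2.imwrite("pics/w3.png",im)
pickle.dump(p,open("pics/w3.pkl","wb"));go(.523,-.193,.3,66)
cv2.imwrite("pics/w3z.png",cv2.resize(im[0:225,120:390],(0,0),fx=2.6,fy=2.6,interpolation=cv2.INTER_CUBIC))
E
```

```text
yaw 66.61 shift [-0.0005  0.0003 -0.0015] turn 0.61 q7 -0.1 F [ 1.3  0.4 -0.4] t 7.0 w 1.001
```

View pics/w3z.png

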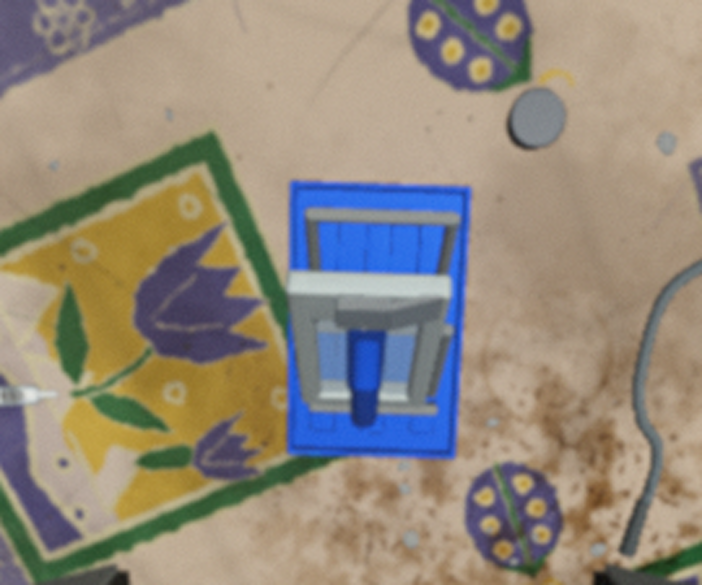

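The wrist zoom shows the lid's end face from (289,272)–(449,275) to (289,292)–(449,298), with the rack base corners at (291,182), (470,187), (455,458) and (289,455). The handle is at (365,370).

```bash
python3 - <<'E'
from h import *
import pickle
p=pickle.load(open("pics/w3.pkl","rb"));u=lambda z:np.array(z,float)/2.6+[120,0]
ang=lambda v:np.degrees(np.arctan2(v[1],v[0]))
a,b=atz(p,u((289,293)),.123),atz(p,u((450,297)),.123);print("front edge",a,b,np.linalg.norm(a-b),ang(b-a)+90)
c,d=atz(p,u((289,272)),.118),atz(p,u((449,275)),.118);print("back edge",c,d,np.linalg.norm(c-d),ang(d-c)+90)
B=[atz(p,u(q),.008) for q in ((291,182),(470,187),(455,458),(289,455))]
print("base",np.array(B).round(4),ang(B[1]-B[0])+90,ang(B[0]-B[3]),ang(B[1]-B[2]),np.linalg.norm(B[1]-B[0]),np.linalg.norm(B[0]-B[3]))
m=(a+b+c+d)/4;th=np.radians(66);X=np.array([np.cos(th),np.sin(th),0]);U=.5*X+np.array([0,0,.866])
print("top end ctr",m)
for s in (20,30,40,58):print(s,m-U*s/1000)
E
```

```text
front edge [ 0.52281393 -0.12943415  0.123     ] [ 0.57666717 -0.15434106  0.123     ] 0.059334018835261584 65.17964619665429
back edge [ 0.52555752 -0.12249156  0.118     ] [ 0.57971432 -0.14714118  0.118     ] 0.05950263071673875 65.52720820593342
base [[ 0.5357 -0.0814  0.008 ]
 [ 0.6145 -0.1181  0.008 ]
 [ 0.5578 -0.2403  0.008 ]
 [ 0.4783 -0.2041  0.008 ]] 65.05645004908374 64.93239235129417 65.11221614218599 0.08689171217133002 0.13542756938780515
top end ctr [ 0.55118823 -0.13835199  0.1205    ]
20 [ 0.54712087 -0.14748744  0.10318   ]
30 [ 0.54508719 -0.15205517  0.09452   ]
40 [ 0.5430535 -0.1566229  0.08586  ]
58 [ 0.53939287 -0.16484481  0.070272  ]
```

```bash
python3 - <<'E'
from h import *
go(.5422,-.1579,.103,65.1)
E
```

```text
yaw 66.61 shift [0.0393 0.0039 0.1955] turn 1.51 q7 -0.1 F [ 1.3  0.4 -0.4] t 7.0 w 1.001
```

Call:
apply_moves --moves '[[[0.039, 0.004, 0.03], 1.5], [[0.039, 0.004, 0.07], 1.5], [[0.039, 0.004, 0.11], 1.5], [[0.039, 0.004, 0.15], 1.5], [[0.039, 0.004, 0.18], 1.5], [[0.039, 0.004, 0.195], 1.5], [[0.039, 0.004, 0.195], 1.5], [[0.039, 0.004, 0.195], 1.5]]'

```text
time_s: 7.67
tool_pos: [0.5418, -0.1581, 0.1026]
tcp_rot: [[0.423, 0.906, -0.002], [0.906, -0.423, 0.001], [-0.0, -0.002, -1.0]]
ft_force: [0.3, -0.0, 1.6]
grip_width: 1.001
grip_force: 0.0
```

```bash
python3 - <<'E'
from h import *
go(.5422,-.1579,.103,65.1)
E
```

```text
yaw 65.0 shift [ 0.0004  0.0003 -0.0004] turn -0.1 q7 -0.2 F [ 0.3 -0.   1.6] t 7.67 w 1.001
```

Pose reached. Close the jaws.

Call:
apply_moves --moves '[[[0, 0, 0], 0], [[0, 0, 0], 0], [[0, 0, 0], 0], [[0, 0, 0], 0], [[0, 0, 0], 0], [[0, 0, 0], 0], [[0, 0, 0], 0]]' --jaw 1

```text
time_s: 8.25
tool_pos: [0.5427, -0.1582, 0.1039]
tcp_rot: [[0.424, 0.906, 0.001], [0.906, -0.424, -0.0], [0.0, 0.001, -1.0]]
ft_force: [0.2, 0.3, 4.2]
grip_width: 0.667
grip_force: 30.0
```

The grip reads 61 mm wide at 30 N. I'll draw the lid out along its slope.

Call:
apply_moves --moves '[[[0.003, 0, -0.005], 0], [[0.009, 0, -0.0156], 0], [[0.018, 0, -0.031], 0], [[0.027, 0, -0.047], 0], [[0.036, 0, -0.062], 0], [[0.045, 0, -0.078], 0], [[0.054, 0, -0.0935], 0], [[0.062, 0, -0.107], 0]]'

```text
time_s: 8.92
tool_pos: [0.5692, -0.1005, 0.212]
tcp_rot: [[0.423, 0.906, 0.001], [0.906, -0.423, 0.0], [0.001, 0.001, -1.0]]
ft_force: [-0.8, -0.1, -0.9]
grip_width: 0.664
grip_force: 29.9
```

```bash
python3 - <<'E'
from h import *
import pickle
p=arm.camera_params("side");im=arm.snapshot("side")
t=arm.snapshot("top")
a=cv2.resize(im[170:270,210:310],(0,0),fx=4,fy=4,interpolation=cv2.INTER_CUBIC);b=cv2.resize(t[140:240,240:340],(0,0),fx=4,fy=4,interpolation=cv2.INTER_CUBIC)
cv2.imwrite("pics/s4.png",np.hstack([a,b]));go(.5,.05,.25,175)
E
```

```text
yaw 65.09 shift [ 0.1058 -0.1274 -0.037 ] turn -109.91 q7 -0.31 F [-0.5 -0.3 -0.8] t 9.02 w 0.664
```

View pics/s4.png

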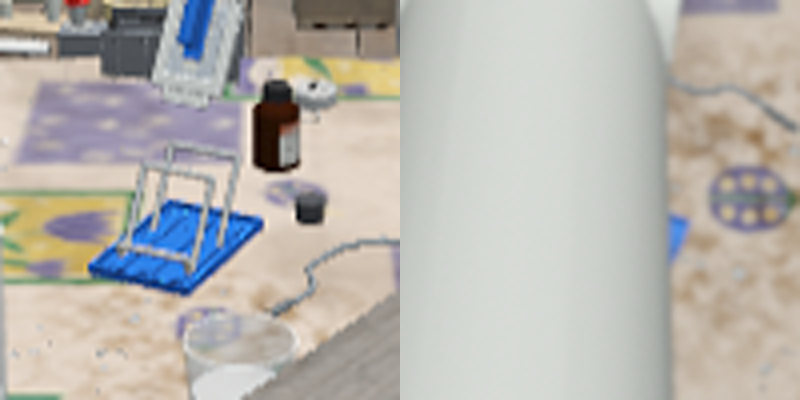

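The lid has come free and keeps its lean (side view: lid at (200,50), empty rack below). I'll carry it to the clear spot in front of the carrier.

Call:
apply_moves --moves '[[[0.02, -0.02, -0.02], -7], [[0.04, -0.05, -0.02], -14], [[0.07, -0.08, -0.02], -21], [[0.1, -0.11, -0.02], -28], [[0.117, -0.142, -0.02], -35], [[0.117, -0.142, -0.02], -42], [[0.117, -0.142, -0.02], -49], [[0.117, -0.142, -0.02], -56]]'

```text
time_s: 9.68
tool_pos: [0.4885, 0.0647, 0.2296]
tcp_rot: [[-0.521, 0.854, -0.001], [0.854, 0.521, -0.001], [0.0, -0.001, -1.0]]
ft_force: [1.0, 0.1, -0.4]
grip_width: 0.667
grip_force: 29.9
```

Call:
apply_moves --moves '[[[0, 0, 0], -7], [[0, 0, 0], -14], [[0, 0, 0], -21], [[0, 0, 0], -28], [[0, 0, 0], -35], [[0, 0, 0], -42], [[0, 0, 0], -49], [[0, 0, 0], -54]]'

```text
time_s: 10.35
tool_pos: [0.4889, 0.0637, 0.2294]
tcp_rot: [[-0.997, 0.083, -0.002], [0.083, 0.997, -0.0], [0.002, -0.0, -1.0]]
ft_force: [0.1, 0.1, -0.8]
grip_width: 0.668
grip_force: 29.9
```

```bash
python3 - <<'E'
from h import *
print(arm.get_obs()['tool_pos']);go(.518,.0537,.105,175)
E
```

```text
[0.48886984 0.06370891 0.22939009]
yaw 175.24 shift [-0.03   -0.0075  0.1243] turn 0.24 q7 1.21 F [ 0.1  0.1 -0.8] t 10.35 w 0.668
```

Call:
apply_moves --moves '[[[-0.03, -0.007, 0.03], 0], [[-0.03, -0.007, 0.06], 0], [[-0.03, -0.007, 0.09], 0], [[-0.03, -0.007, 0.115], 0], [[-0.03, -0.007, 0.128], 0], [[-0.03, -0.007, 0.128], 0], [[-0.03, -0.007, 0.131], 0], [[-0.03, -0.007, 0.134], 0]]'

```text
time_s: 11.02
tool_pos: [0.5196, 0.0546, 0.0968]
tcp_rot: [[-0.996, 0.089, 0.001], [0.089, 0.996, 0.0], [-0.001, 0.0, -1.0]]
ft_force: [0.4, 0.3, 0.4]
grip_width: 0.667
grip_force: 29.9
```

```bash
python3 - <<'E'
from h import *
print(arm.get_obs()['tool_pos']);go(.518,.0537,.094,175)
E
```

```text
[0.51958253 0.05457871 0.09678135]
yaw 174.9 shift [ 0.0015 -0.001   0.0028] turn -0.1 q7 1.14 F [0.4 0.3 0.4] t 11.02 w 0.667
```

Call:
apply_moves --moves '[[[0.007, -0.001, 0.0065], 0], [[0.0137, -0.001, 0.0116], 0], [[0.02, -0.001, 0.0173], 0], [[0.0255, -0.001, 0.0234], 0], [[0.0306, -0.001, 0.03], 0], [[0.035, -0.001, 0.037], 0], [[0.039, -0.001, 0.0446], 0], [[0.042, -0.001, 0.052], 0]]'

```text
time_s: 11.68
tool_pos: [0.4769, 0.0573, 0.0441]
tcp_rot: [[-0.996, 0.089, 0.001], [0.089, 0.996, -0.0], [-0.001, 0.0, -1.0]]
ft_force: [-2.4, -0.2, 3.4]
grip_width: 0.666
grip_force: 30.0
```

```bash
python3 - <<'E'
from h import *
im=arm.snapshot("side");go(.47,.06,.0155,175);print(arm.get_obs()['tool_pos'])
cv2.imwrite("pics/s5.png",cv2.resize(im[150:230,190:300],(0,0),fx=5,fy=5,interpolation=cv2.INTER_CUBIC))
E
```

```text
yaw 174.91 shift [0.0061 0.0022 0.0272] turn -0.09 q7 1.07 F [-0.7  0.   0.7] t 11.73 w 0.667
[0.47588348 0.05724586 0.04272074]
```

View pics/s5.png

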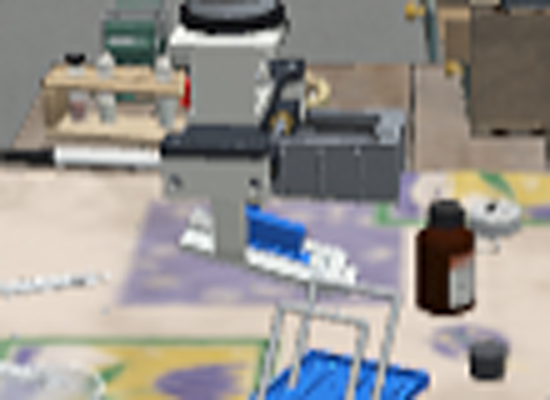

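The side view shows the lid tilting down as intended: handle at (275,235), tongue end at (345,272), about 20° left. I'll finish the arc.

Call:
apply_moves --moves '[[[0.0025, 0.0, 0.008], 0], [[0.0043, 0.0, 0.016], 0], [[0.005, 0.0, 0.022], 0], [[0.0058, 0.0, 0.0265], 0], [[0.0058, 0.0, 0.0265], 0], [[0.0058, 0.0, 0.0265], 0]]'

```text
time_s: 12.23
tool_pos: [0.4725, 0.0578, 0.0181]
tcp_rot: [[-0.996, 0.089, 0.002], [0.089, 0.996, -0.0], [-0.002, -0.0, -1.0]]
ft_force: [-1.4, -1.4, 9.2]
grip_width: 0.668
grip_force: 30.0
```

```bash
python3 - <<'E'
from h import *
go(.47,.06,.0155,175);print(arm.get_obs()['tool_pos'])
E
```

```text
yaw 174.9 shift [0.0027 0.002  0.0026] turn -0.1 q7 1.04 F [-1.4 -1.4  9.2] t 12.23 w 0.668
[0.47251315 0.05776058 0.01814176]
```

Call:
apply_moves --moves '[[[0.001, 0.0, 0.0015], 0], [[0.001, 0.0, 0.0025], 0], [[0.001, 0.0, 0.0025], 0]]'

```text
time_s: 12.48
tool_pos: [0.4726, 0.0578, 0.0178]
tcp_rot: [[-0.996, 0.089, 0.004], [0.089, 0.996, -0.001], [-0.004, -0.001, -1.0]]
ft_force: [-7.0, -2.4, 35.3]
grip_width: 0.666
grip_force: 30.0
```

Call:
apply_moves --moves '[[[0, 0, -0.002], 0], [[0, 0, -0.002], 0], [[0, 0, -0.002], 0], [[0, 0, -0.002], 0], [[0, 0, -0.002], 0], [[0, 0, -0.02], 0], [[0, 0, -0.05], 0], [[0, 0, -0.08], 0]]' --jaw -1

```text
time_s: 13.15
tool_pos: [0.4686, 0.058, 0.0947]
tcp_rot: [[-0.996, 0.088, -0.004], [0.088, 0.996, 0.0], [0.004, -0.0, -1.0]]
ft_force: [0.2, -0.2, 0.5]
grip_width: 0.997
grip_force: 0.0
```

Call:
apply_moves --moves '[[[-0.04, 0, -0.03], 0], [[-0.09, 0, -0.13], 0], [[-0.09, 0, -0.13], 0], [[-0.09, 0, -0.13], 0], [[-0.09, 0, -0.13], 0], [[-0.09, 0, -0.13], 0], [[-0.09, 0, -0.13], 0]]'

```text
time_s: 13.73
tool_pos: [0.5588, 0.0498, 0.224]
tcp_rot: [[-0.996, 0.089, -0.002], [0.089, 0.996, -0.0], [0.002, -0.0, -1.0]]
ft_force: [0.1, -0.6, -1.1]
grip_width: 0.999
grip_force: 0.0
```

```bash
python3 - <<'E'
from h import *
import pickle
p=arm.camera_params("wrist");im=arm.snapshot("wrist");cv2.imwrite("pics/w6.png",im)
pickle.dump(p,open("pics/w6.pkl","wb"))
print(proj(p,[[.494,.056,.034],[.44,.06,.01],[.56,.05,.005]]).round())
hsv=cv2.cvtColor(im,cv2.COLOR_BGR2HSV);m=cv2.inRange(hsv,(100,150,60),(130,255,255));m[215:]=0
n,l,s,c=cv2.connectedComponentsWithStats(m);print(s[1:][s[1:,4]>60],c[1:][s[1:,4]>60])
i=1+np.argmax(s[1:,4]);r=cv2.minAreaRect(np.argwhere(l==i)[:,::-1].astype(np.float32));B=cv2.boxPoints(r)
W=np.array([atz(p,q,.034) for q in B]);print(W.round(4),W.mean(0));d=[W[1]-W[0],W[2]-W[1]];print([(np.linalg.norm(v).round(4),np.degrees(np.arctan2(v[1],v[0])).round(1)) for v in d])
cv2.imwrite("pics/w6z.png",cv2.resize(im[0:225,130:400],(0,0),fx=2.6,fy=2.6,interpolation=cv2.INTER_CUBIC))
go(.5,.05,.1)
E
```

```text
[[260. 105.]
 [259.  50.]
 [260. 165.]]
[[ 252   71   14   63  841]
 [   5  111  137  104 7931]] [[258.50891795 102.43400713]
 [ 72.99281301 166.34535368]]
[[ 0.5478 -0.2294  0.034 ]
 [ 0.4779 -0.1848  0.034 ]
 [ 0.5302 -0.066   0.034 ]
 [ 0.6058 -0.1053  0.034 ]] [ 0.5404045  -0.14638719  0.034     ]
[(np.float64(0.0829), np.float64(147.5)), (np.float64(0.1298), np.float64(66.2))]
yaw 174.92 shift [ 0.0575 -0.0049  0.1236] turn 0 q7 1.22 F [-0.9 -0.  -1.4] t 13.78 w 1.0
```

```bash
python3 - <<'E'
from h import *
import pickle
p=pickle.load(open("pics/w6.pkl","rb"));im=cv2.imread("pics/w6.png")
print("cam",ray(p,(256,192))[0])
e=np.array([np.cos(np.radians(-5.1)),np.sin(np.radians(-5.1)),0]);m=np.array([.494,.056,0])
for s in (-25,25):
  for z in (.01,.034): print(s,z,proj(p,m+e*s/1000+[0,0,z]).round(1))
for s in (-58,58,68): print(s,proj(p,m+e*s/1000+[0,0,.01 if s<60 else .003]).round(1))
hsv=cv2.cvtColor(im,cv2.COLOR_BGR2HSV);mk=cv2.inRange(hsv,(100,150,60),(130,255,255))
for v in range(68,138,6): u=np.where(mk[v,240:280])[0]; print(v,(u.min()+240,u.max()+240) if len(u) else None,im[v,258])
print("col258",[(v,int(im[v,258].mean())) for v in range(10,72,3)],[(v,int(im[v,258].mean())) for v in range(132,200,3)])
print("col285",[(v,im[v,285].tolist()) for v in range(20,190,5)])
print("row100",[(x,im[100,x].tolist()) for x in range(210,310,4)])
E
```

```text
cam [0.49248774 0.05480764 0.36806061]
-25 0.01 [[259.7  80.2]]
-25 0.034 [[259.8  78.5]]
25 0.01 [[259.7 128.7]]
25 0.034 [[259.8 130.4]]
-58 [[259.8  46.2]]
58 [[259.7 158.7]]
68 [[259.6 166.4]]
68 None [223 226 220]
74 (np.int64(253), np.int64(265)) [235 116  53]
80 (np.int64(253), np.int64(265)) [216  98  45]
86 (np.int64(253), np.int64(265)) [229 107  51]
92 (np.int64(252), np.int64(265)) [229 106  49]
98 (np.int64(252), np.int64(265)) [229 108  49]
104 (np.int64(252), np.int64(265)) [232 114  56]
110 (np.int64(252), np.int64(265)) [230 109  52]
116 (np.int64(252), np.int64(265)) [230 107  50]
122 (np.int64(252), np.int64(264)) [231 110  55]
128 (np.int64(252), np.int64(264)) [209  99  56]
134 None [225 168 147]
col258 [(10, 113), (13, 111), (16, 103), (19, 102), (22, 122), (25, 132), (28, 125), (31, 117), (34, 125), (37, 112), (40, 126), (43, 142), (46, 159), (49, 157), (52, 153), (55, 157), (58, 158), (61, 158), (64, 230), (67, 232), (70, 188)] [(132, 141), (135, 228), (138, 237), (141, 237), (144, 215), (147, 196), (150, 236), (153, 236), (156, 229), (159, 237), (162, 237), (
[... 844 characters left out ...]
), (170, [133, 104, 111]), (175, [130, 104, 109]), (180, [136, 105, 113]), (185, [140, 112, 120])]
row100 [(210, [146, 169, 188]), (214, [144, 165, 184]), (218, [137, 151, 162]), (222, [127, 106, 112]), (226, [130, 114, 121]), (230, [177, 176, 168]), (234, [234, 236, 232]), (238, [208, 210, 202]), (242, [213, 205, 206]), (246, [214, 214, 215]), (250, [204, 203, 203]), (254, [191, 88, 50]), (258, [229, 108, 52]), (262, [210, 96, 48]), (266, [198, 142, 124]), (270, [210, 204, 203]), (274, [210, 205, 206]), (278, [185, 182, 179]), (282, [234, 235, 230]), (286, [230, 232, 220]), (290, [133, 126, 136]), (294, [127, 105, 113]), (298, [122, 101, 109]), (302, [123, 108, 114]), (306, [120, 94, 104])]
```

Lid edges at rows 45–158 with the tongue to 165 match a flat lid (predicted 46, 159 and 166). The handle is centred at (258.7,102), so the lid middle is at about (0.4925, 0.055). I'll grip the handle.

Call:
apply_moves --moves '[[[0.03, 0, 0.04], 0], [[0.0655, -0.0005, 0.07], 0], [[0.0655, -0.0005, 0.11], 0], [[0.0655, -0.0005, 0.15], 0], [[0.0655, -0.0005, 0.18], 0], [[0.0655, -0.0005, 0.196], 0], [[0.0655, -0.0005, 0.196], 0], [[0.0655, -0.0005, 0.196], 0]]' --jaw 0

```text
time_s: 14.45
tool_pos: [0.4913, 0.0555, 0.0268]
tcp_rot: [[-0.996, 0.088, -0.006], [0.088, 0.996, -0.0], [0.006, -0.001, -1.0]]
ft_force: [0.3, -0.8, -0.0]
grip_width: 0.515
grip_force: 0.0
```

Call:
apply_moves --moves '[[[0, 0, 0], 0], [[0, 0, 0], 0], [[0, 0, 0], 0], [[0, 0, 0], 0], [[0, 0, 0], 0], [[0, 0, 0], 0], [[0, 0, 0], 0], [[0, 0, 0], 0]]' --jaw 1

```text
time_s: 15.12
tool_pos: [0.4946, 0.0552, 0.0294]
tcp_rot: [[-0.996, 0.089, 0.0], [0.089, 0.996, -0.0], [-0.0, 0.0, -1.0]]
ft_force: [-0.6, 0.7, 1.0]
grip_width: 0.124
grip_force: 30.0
```

```bash
python3 - <<'E'
from h import *
print(arm.get_obs()['tool_pos']);go(.4925,.055,.2,175)
E
```

```text
[0.49462058 0.05519825 0.02937351]
yaw 174.89 shift [ 0.0021 -0.0004 -0.1706] turn -0.11 q7 1.07 F [-0.6  0.7  1. ] t 15.12 w 0.124
```

Call:
apply_moves --moves '[[[0, 0, -0.03], 0], [[0, 0, -0.07], 0], [[0, 0.03, -0.1], 0], [[0, 0.07, -0.1], 0], [[0, 0.1, -0.1], 0], [[0, 0.14, -0.1], 0], [[0.005, 0.18, -0.1], 0], [[0.005, 0.19, -0.1], 0]]'

```text
time_s: 15.78
tool_pos: [0.5048, 0.2536, 0.1299]
tcp_rot: [[-0.997, 0.081, 0.001], [0.081, 0.997, 0.006], [-0.0, 0.006, -1.0]]
ft_force: [-0.4, 1.5, -1.3]
grip_width: 0.126
grip_force: 30.0
```

```bash
python3 - <<'E'
from h import *
go(.5057,.2517,.0885,174.9);print(arm.get_obs()['tool_pos'])
E
```

```text
yaw 175.33 shift [-0.001  -0.002   0.0414] turn 0.43 q7 0.78 F [-0.4  1.5 -1.3] t 15.78 w 0.126
[0.50479427 0.25356389 0.1299017 ]
```

Call:
apply_moves --moves '[[[0, 0, 0.01], 0], [[0, 0, 0.02], 0], [[0, 0, 0.03], 0], [[0, 0, 0.03], 0], [[0, 0, 0.03], 0]]'

```text
time_s: 16.2
tool_pos: [0.5057, 0.2425, 0.0977]
tcp_rot: [[-0.996, 0.091, -0.003], [0.091, 0.996, -0.002], [0.003, -0.002, -1.0]]
ft_force: [0.5, 0.1, -0.9]
grip_width: 0.124
grip_force: 30.0
```

```bash
python3 - <<'E'
from h import *
go(.5057,.2517,.0764,174.9);print(arm.get_obs()['tool_pos'])
E
```

```text
yaw 174.77 shift [0.0008 0.0092 0.0213] turn -0.13 q7 0.76 F [ 0.5  0.1 -0.9] t 16.2 w 0.124
[0.50571535 0.24253575 0.09767636]
```

Call:
apply_moves --moves '[[[0.001, 0.009, 0], 0], [[0.001, 0.009, 0], 0], [[0.001, 0.009, 0], 0], [[0.001, 0.009, 0], 0], [[0.001, 0.009, 0.006], 0], [[0.001, 0.009, 0.012], 0], [[0.001, 0.009, 0.018], 0], [[0.001, 0.009, 0.018], 0]]'

```text
time_s: 16.87
tool_pos: [0.5053, 0.2531, 0.0796]
tcp_rot: [[-0.996, 0.089, -0.002], [0.089, 0.996, -0.001], [0.002, -0.002, -1.0]]
ft_force: [0.6, 0.4, -1.4]
grip_width: 0.122
grip_force: 30.0
```

```bash
python3 - <<'E'
from h import *
go(.5057,.2517,.0764,174.9);o=arm.get_obs();print(o['tool_pos'],o['torque'])
E
```

```text
yaw 174.89 shift [-0.0005 -0.0014  0.0032] turn -0.01 q7 0.74 F [ 0.6  0.4 -1.4] t 16.87 w 0.122
[0.50532657 0.25312704 0.07955293] [0.00877066 0.03066314 0.04555105]
```

Call:
apply_moves --moves '[[[0, -0.001, 0.002], 0], [[0, -0.001, 0.004], 0], [[0, -0.001, 0.0055], 0], [[0, -0.001, 0.0055], 0]]'

```text
time_s: 17.2
tool_pos: [0.5061, 0.2529, 0.0755]
tcp_rot: [[-0.996, 0.089, -0.0], [0.089, 0.996, -0.0], [0.0, -0.0, -1.0]]
ft_force: [0.8, -0.4, -1.1]
grip_width: 0.129
grip_force: 30.0
```

Call:
apply_moves --moves '[[[0, 0, 0.0015], 0], [[0, 0, 0.0025], 0], [[0, 0, 0.0025], 0]]'

```text
time_s: 17.45
tool_pos: [0.5063, 0.2531, 0.0736]
tcp_rot: [[-0.996, 0.089, 0.0], [0.089, 0.996, 0.0], [-0.0, 0.0, -1.0]]
ft_force: [-0.8, -1.0, 4.5]
grip_width: 0.129
grip_force: 30.0
```

```bash
python3 - <<'E'
from h import *
go(.5172,.2507,.074,174.9);o=arm.get_obs();print(o['tool_pos'],o['torque'],o['ft_force'])
E
```

```text
yaw 174.9 shift [-0.0111 -0.0014 -0.0004] turn 0.0 q7 0.73 F [-0.8 -1.   4.5] t 17.45 w 0.129
[0.50631309 0.25306594 0.07358828] [-0.25338755  0.53297956  0.00660605] [-0.84826839 -0.99517414  4.46858485]
```

Call:
apply_moves --moves '[[[-0.003, -0.0005, 0.0005], 0], [[-0.006, -0.001, 0.0005], 0], [[-0.008, -0.001, 0.0005], 0], [[-0.01, -0.001, 0.0005], 0], [[-0.01, -0.001, 0.0005], 0]]'

```text
time_s: 17.87
tool_pos: [0.5156, 0.2517, 0.0728]
tcp_rot: [[-0.996, 0.089, -0.001], [0.089, 0.996, 0.001], [0.001, 0.0, -1.0]]
ft_force: [-3.3, 0.4, 4.6]
grip_width: 0.128
grip_force: 30.0
```

```bash
python3 - <<'E'
from h import *
go(.5172,.2507,.074,174.9);o=arm.get_obs();print(o['tool_pos'],o['torque'],o['ft_force'])
E
```

```text
yaw 174.92 shift [-0.0017 -0.0009 -0.0012] turn 0.02 q7 0.75 F [-3.3  0.4  4.6] t 17.87 w 0.128
[0.51557731 0.25174729 0.07284454] [0.16222525 0.98363524 0.03486239] [-3.33558709  0.37117255  4.61296393]
```

Call:
apply_moves --moves '[[[-0.0015, 0, 0], 0], [[-0.003, 0, 0], 0], [[-0.004, 0, 0], 0], [[-0.004, 0, 0], 0]]'

```text
time_s: 18.2
tool_pos: [0.5193, 0.2514, 0.0727]
tcp_rot: [[-0.996, 0.088, -0.001], [0.088, 0.996, 0.0], [0.001, 0.0, -1.0]]
ft_force: [-3.4, 0.0, 4.6]
grip_width: 0.124
grip_force: 30.0
```

Call:
apply_moves --moves '[[[-0.001, 0, 0], 0], [[-0.002, 0, 0], 0], [[-0.003, 0, 0], 0], [[-0.003, 0, 0], 0]]'

```text
time_s: 18.53
tool_pos: [0.5216, 0.2511, 0.0727]
tcp_rot: [[-0.996, 0.088, -0.002], [0.088, 0.996, -0.0], [0.002, -0.0, -1.0]]
ft_force: [-6.3, 1.0, 5.6]
grip_width: 0.13
grip_force: 30.0
```

Call:
apply_moves --moves '[[[-0.001, 0, 0], 0], [[-0.002, 0, 0], 0], [[-0.002, 0, 0], 0]]'

```text
time_s: 18.78
tool_pos: [0.5216, 0.2511, 0.0726]
tcp_rot: [[-0.996, 0.087, -0.006], [0.087, 0.996, -0.001], [0.005, -0.001, -1.0]]
ft_force: [-10.8, -0.3, 11.5]
grip_width: 0.127
grip_force: 30.0
```

The stop is reached (10 N along x, under the lip at underside about 43 mm). I'll release, rise and move so the wrist camera sees the carrier.

Call:
apply_moves --moves '[[[0.001, 0, 0], 0], [[0.001, 0, 0], 0], [[0.001, 0, 0], 0], [[0.001, 0, 0], 0], [[0.001, 0, -0.03], 0], [[0.001, 0, -0.06], 0], [[0.001, 0, -0.1], 0], [[0.001, 0, -0.14], 0]]' --jaw 0

```text
time_s: 19.45
tool_pos: [0.5237, 0.2498, 0.2134]
tcp_rot: [[-0.996, 0.089, -0.002], [0.089, 0.996, -0.001], [0.002, -0.001, -1.0]]
ft_force: [0.6, 0.8, 0.2]
grip_width: 0.498
grip_force: 0.0
```

Call:
apply_moves --moves '[[[-0.02, 0, -0.02], 0], [[-0.05, 0, -0.055], 0], [[-0.05, 0, -0.055], 0], [[-0.05, 0, -0.055], 0], [[-0.05, 0, -0.055], 0]]'

```text
time_s: 19.87
tool_pos: [0.5734, 0.2456, 0.2669]
tcp_rot: [[-0.996, 0.09, -0.001], [0.09, 0.996, -0.0], [0.001, -0.0, -1.0]]
ft_force: [-0.4, -0.2, -0.9]
grip_width: 0.501
grip_force: 0.0
```

```bash
python3 - <<'E'
from h import *
import pickle
p=arm.camera_params("wrist");im=arm.snapshot("wrist");cv2.imwrite("pics/w7.png",im)
pickle.dump(p,open("pics/w7.pkl","wb"));go(.4285,.2585,.15,265);print(arm.get_obs()['tool_pos'])
cv2.imwrite("pics/w7z.png",cv2.resize(im[0:225,130:400],(0,0),fx=2.6,fy=2.6,interpolation=cv2.INTER_CUBIC))
E
```

```text
yaw 174.92 shift [1.441e-01 1.000e-04 1.164e-01] turn -90.08 q7 0.89 F [-0.9  0.3 -0.1] t 19.92 w 0.5
[0.57239194 0.24573373 0.26603595]
```

View pics/w7z.png

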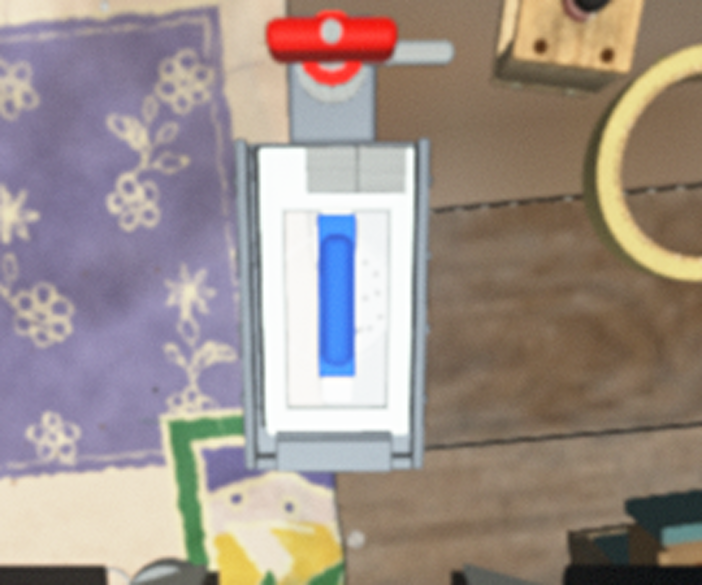

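The lid sits in the bay with its tongue under the lip (zoom: cam end at (335,146), lip edge at (335,435)). The cam is open, with its bar at (332,38). I'll check the numbers and then go to the cam.

```bash
python3 - <<'E'
from h import *
import pickle
p=pickle.load(open("pics/w7.pkl","rb"));u=lambda z:np.array(z,float)/2.6+[130,0]
ax=atz(p,u((332,38)),.092);a2=atz(p,u((331,30)),.094);print("bar ctr",ax,a2)
c=atz(p,u((335,146)),.055);h=atz(p,u((337,295)),.077);lip=atz(p,u((335,468)),.057)
e=np.array([np.cos(np.radians(-5.1)),np.sin(np.radians(-5.1))])
for n,q in (("camend",c),("handle",h),("lip outer",lip)): print(n,q,((q-ax)[:2]@e-.088).round(4))
go(.4295,.2582,.15,265)
E
```

```text
bar ctr [0.43123479 0.25682096 0.092     ] [0.42923992 0.25666584 0.094     ]
camend [0.46079112 0.25524646 0.055     ] -0.0584
handle [0.51704739 0.25095116 0.077     ] -0.002
lip outer [0.58980441 0.24368114 0.057     ] 0.0711
yaw 174.92 shift [ 1.431e-01 -1.000e-04  1.164e-01] turn -90.08 q7 0.89 F [-0.9  0.3 -0.1] t 19.92 w 0.5
```

Call:
apply_moves --moves '[[[0.144, 0, 0.0], -7], [[0.144, 0, 0.05], -14], [[0.144, 0, 0.1], -21], [[0.144, 0, 0.116], -28], [[0.144, 0, 0.116], -35], [[0.144, 0, 0.116], -42], [[0.144, 0, 0.116], -49], [[0.144, 0, 0.116], -56]]'

```text
time_s: 20.58
tool_pos: [0.4271, 0.2582, 0.1495]
tcp_rot: [[-0.624, -0.781, -0.005], [-0.781, 0.624, -0.002], [0.004, 0.002, -1.0]]
ft_force: [0.4, 0.0, 0.3]
grip_width: 0.499
grip_force: 0.0
```

Call:
apply_moves --moves '[[[0, 0, 0], -7], [[0, 0, 0], -14], [[0, 0, 0], -21], [[0, 0, 0], -28], [[0, 0, 0], -34], [[0, 0, 0], -34], [[0, 0, 0], -34]]'

```text
time_s: 21.17
tool_pos: [0.4287, 0.2583, 0.1506]
tcp_rot: [[-0.091, -0.996, -0.003], [-0.996, 0.091, -0.001], [0.001, 0.003, -1.0]]
ft_force: [0.4, 0.6, -0.2]
grip_width: 0.499
grip_force: 0.0
```

```bash
python3 - <<'E'
from h import *
go(.429,.2585,.0875,265);print(arm.get_obs()['tool_pos'])
E
```

```text
yaw -95.22 shift [-0.0003 -0.0004  0.0631] turn -0.22 q7 2.12 F [ 0.4  0.6 -0.2] t 21.17 w 0.499
[0.42869689 0.25832484 0.15055432]
```

Call:
apply_moves --moves '[[[0, 0, 0.03], 0], [[0, 0, 0.055], 0], [[0, 0, 0.062], 0], [[0, 0, 0.062], 0], [[0, 0, 0.062], 0]]'

```text
time_s: 21.58
tool_pos: [0.4298, 0.259, 0.0898]
tcp_rot: [[-0.089, -0.996, -0.001], [-0.996, 0.089, -0.0], [0.0, 0.001, -1.0]]
ft_force: [0.8, -0.4, 0.5]
grip_width: 0.5
grip_force: 0.0
```

Call:
apply_moves --moves '[[[0, 0, 0], 0], [[0, 0, 0], 0], [[0, 0, 0], 0], [[0, 0, 0], 0], [[0, 0, 0], 0], [[0, 0, 0], 0], [[0, 0, 0], 0], [[0, 0, 0], 0]]' --jaw 1

```text
time_s: 22.25
tool_pos: [0.4285, 0.259, 0.0899]
tcp_rot: [[-0.088, -0.996, -0.002], [-0.996, 0.088, -0.001], [0.001, 0.002, -1.0]]
ft_force: [-5.9, -0.7, 6.4]
grip_width: 0.117
grip_force: 30.0
```

Call:
apply_moves --moves '[[[0, 0.001, 0], 6], [[0, 0.001, 0], 12], [[0, 0.001, 0], 18], [[0, 0.001, 0], 24], [[0, 0.001, 0], 30], [[0, 0.001, 0], 36], [[0, 0.001, 0], 42], [[0, 0.001, 0], 46]]'

```text
time_s: 22.92
tool_pos: [0.4294, 0.2584, 0.0899]
tcp_rot: [[-0.782, -0.624, 0.0], [-0.624, 0.782, -0.001], [0.0, -0.001, -1.0]]
ft_force: [-0.1, -1.7, 2.0]
grip_width: 0.117
grip_force: 30.0
```

Call:
apply_moves --moves '[[[0, 0, 0], 5], [[0, 0, 0], 11], [[0, 0, 0], 17], [[0, 0, 0], 23], [[0, 0, 0], 29], [[0, 0, 0], 35], [[0, 0, 0], 41], [[0, 0, 0], 45]]'

```text
time_s: 23.58
tool_pos: [0.4297, 0.2574, 0.09]
tcp_rot: [[-0.994, 0.112, 0.0], [0.112, 0.994, -0.002], [-0.0, -0.002, -1.0]]
ft_force: [0.2, -4.4, 3.4]
grip_width: 0.113
grip_force: 30.3
```

```bash
python3 - <<'E'
from h import *
go(.429,.2585,.0875,174.9);o=arm.get_obs();print(o['tool_pos'],o['torque'])
E
```

```text
yaw 173.59 shift [0.0009 0.0011 0.0025] turn -1.31 q7 0.68 F [ 0.2 -4.4  3.4] t 23.58 w 0.113
[0.42974945 0.25736369 0.08995686] [-0.98235764 -0.17210277  0.47478863]
```

Call:
apply_moves --moves '[[[0, 0, 0], 2], [[0, 0, 0], 3], [[0, 0, 0], 3], [[0, 0, 0], 3]]'

```text
time_s: 23.92
tool_pos: [0.4298, 0.2573, 0.0899]
tcp_rot: [[-0.988, 0.157, 0.0], [0.157, 0.988, -0.002], [-0.001, -0.002, -1.0]]
ft_force: [1.2, -6.2, 4.3]
grip_width: 0.123
grip_force: 31.6
```

```bash
python3 - <<'E'
from h import *
go(.429,.2585,.0875,174.9);o=arm.get_obs();print(o['tool_pos'],o['torque'])
E
```

```text
yaw 170.98 shift [0.0009 0.001  0.0024] turn -3.92 q7 0.64 F [ 1.2 -6.2  4.3] t 23.92 w 0.123
[0.42975448 0.25734323 0.08994291] [-1.18328785 -0.16355298  0.67819995]
```

The cam is at its stop: torque is rising and the jaws are slipping on the bar. I'll ease back, release, rise and check.

Call:
apply_moves --moves '[[[0, 0, 0], -3], [[0, 0, 0], -3]]'

```text
time_s: 24.08
tool_pos: [0.4297, 0.2573, 0.0899]
tcp_rot: [[-0.995, 0.103, 0.0], [0.103, 0.995, -0.002], [-0.0, -0.002, -1.0]]
ft_force: [0.2, -5.4, 4.0]
grip_width: 0.117
grip_force: 30.1
```

Call:
apply_moves --moves '[[[0, 0, 0], 0], [[0, 0, 0], 0], [[0, 0, 0], 0], [[0, 0, 0], 0], [[0, 0, -0.03], 0], [[0, 0, -0.07], 0], [[0, 0, -0.11], 0], [[0, 0, -0.15], 0]]' --jaw 0

```text
time_s: 24.75
tool_pos: [0.4286, 0.2591, 0.2411]
tcp_rot: [[-0.994, 0.105, -0.001], [0.105, 0.994, 0.0], [0.001, 0.0, -1.0]]
ft_force: [1.1, -0.4, -0.1]
grip_width: 0.497
grip_force: 0.0
```

Call:
apply_moves --moves '[[[-0.04, 0, -0.026], 0], [[-0.08, 0, -0.026], 0], [[-0.12, 0, -0.026], 0], [[-0.144, 0, -0.026], 0], [[-0.144, 0, -0.026], 0], [[-0.144, 0, -0.026], 0]]'

```text
time_s: 25.25
tool_pos: [0.5732, 0.243, 0.2646]
tcp_rot: [[-0.994, 0.108, -0.002], [0.108, 0.994, 0.0], [0.002, -0.0, -1.0]]
ft_force: [-0.3, 0.2, -0.6]
grip_width: 0.498
grip_force: 0.0
```

```bash
python3 - <<'E'
from h import *
p=arm.camera_params("wrist");im=arm.snapshot("wrist");cv2.imwrite("pics/w8.png",im)
o=arm.get_obs();print(o['tool_pos'],o['ft_force'],o['time_s'])
hsv=cv2.cvtColor(im,cv2.COLOR_BGR2HSV)
m=cv2.inRange(hsv,(0,170,80),(8,255,255))|cv2.inRange(hsv,(172,170,80),(180,255,255));m[215:]=0
n,l,s,c=cv2.connectedComponentsWithStats(m);i=1+np.argmax(s[1:,4]);print(s[i],c[i])
B=cv2.boxPoints(cv2.minAreaRect(np.argwhere(l==i)[:,::-1].astype(np.float32)));W=np.array([atz(p,q,.092) for q in B])
for v in (W[1]-W[0],W[2]-W[1]):print(np.linalg.norm(v).round(4),np.degrees(np.arctan2(v[1],v[0])).round(1))
# lid: white region and handle for before/after comparison
import pickle
for f,pp in (("w7",pickle.load(open("pics/w7.pkl","rb"))),("w8",p)):
    I=cv2.imread(f"pics/{f}.png");H=cv2.cvtColor(I,cv2.COLOR_BGR2HSV)
    for nm,mk in (("blue",cv2.inRange(H,(100,150,60),(130,255,255))),("white",cv2.inRange(H,(0,0,225),(180,25,255)))):
        mk[215:]=0;mk[:,:210]=0;mk[:,310:]=0;n,l,s,c=cv2.connectedComponentsWithStats(mk);i=1+np.argmax(s[1:,4]);x,y,w,h,a=s[i]
        z=.076 if nm=="blue" else .053
        print(f,nm,s[i],atz(pp,(x+w/2,y),z).round(4),atz(pp,(x+w/2,y+h),z).round(4))
E
```

```text
[0.5717169  0.24393622 0.26479197] [-0.56212522  0.73350806  0.07340162] 25.3
[245   0  25  42 556] [257.0323741   20.08453237]
0.021 83.8
0.033 -5.7
w7 blue [253  83  13  61 790] [0.4881 0.2534 0.076 ] [0.5476 0.2481 0.076 ]
w7 white [ 230   57   59  111 4552] [0.4614 0.2559 0.053 ] [0.5771 0.2456 0.053 ]
w8 blue [251  83  16  61 776] [0.4879 0.252  0.076 ] [0.5469 0.2456 0.076 ]
w8 white [ 226   55   63  113 4584] [0.4594 0.2536 0.053 ] [0.576  0.2408 0.053 ]
```

Call:
apply_moves --moves '[[[-0.04, 0, -0.03], 0], [[-0.04, 0, -0.03], 0], [[-0.04, 0, -0.03], 0], [[-0.04, 0, -0.03], 0]]'

```text
time_s: 25.63
tool_pos: [0.6113, 0.2404, 0.296]
tcp_rot: [[-0.994, 0.105, 0.0], [0.105, 0.994, 0.001], [-0.0, 0.001, -1.0]]
ft_force: [0.4, -0.3, -0.7]
grip_width: 0.498
grip_force: 0.0
```

```bash
python3 - <<'E'
from h import *
p=arm.camera_params("wrist");im=arm.snapshot("wrist")
hsv=cv2.cvtColor(im,cv2.COLOR_BGR2HSV)
m=cv2.inRange(hsv,(0,150,170),(8,255,255))|cv2.inRange(hsv,(172,150,170),(180,255,255));m[215:]=0
n,l,s,c=cv2.connectedComponentsWithStats(m);i=1+np.argmax(s[1:,4]);print(s[i],c[i])
B=cv2.boxPoints(cv2.minAreaRect(np.argwhere(l==i)[:,::-1].astype(np.float32)));W=np.array([atz(p,q,.092) for q in B])
for v in (W[1]-W[0],W[2]-W[1]):print(np.linalg.norm(v).round(4),np.degrees(np.arctan2(v[1],v[0])).round(1))
e=np.array([.996,-.089]);f=np.array([.089,.996]);A=np.array([.4295,.2575])
for s in range(-4,60,4): # strip profile across finger at z .067
    print(s,[int(im[tuple(proj(p,[*(A+e*s/1000+f*t/1000),.067])[0].round().astype(int)[::-1])].mean()) for t in range(-20,21,4)])
E
```

```text
[252   0   9   4  28] [256.           1.14285714]
0.0077 84.0
0.0026 -6.0
-4 [90, 86, 91, 87, 91, 92, 91, 87, 89, 89, 92]
0 [90, 91, 92, 91, 89, 91, 87, 90, 89, 91, 87]
4 [90, 90, 88, 90, 91, 92, 90, 91, 90, 89, 89]
8 [92, 92, 90, 92, 93, 92, 90, 91, 91, 87, 91]
12 [90, 90, 88, 88, 92, 91, 89, 92, 87, 88, 88]
16 [197, 161, 169, 184, 79, 93, 103, 169, 176, 109, 111]
20 [199, 158, 178, 176, 115, 99, 160, 178, 180, 109, 110]
24 [197, 159, 177, 178, 186, 202, 166, 178, 181, 109, 110]
28 [201, 153, 179, 179, 188, 203, 172, 182, 183, 112, 110]
32 [198, 139, 172, 158, 183, 202, 170, 175, 176, 119, 118]
36 [245, 244, 205, 204, 185, 202, 187, 204, 201, 204, 203]
40 [251, 252, 203, 205, 184, 200, 182, 202, 203, 204, 200]
44 [251, 250, 202, 203, 182, 193, 193, 206, 206, 205, 204]
48 [252, 251, 203, 205, 208, 205, 190, 200, 200, 199, 198]
52 [252, 252, 252, 245, 252, 252, 253, 253, 253, 253, 252]
56 [247, 244, 240, 247, 249, 249, 243, 241, 239, 233, 251]
```

The steel finger lies straight along the carrier over the lid's end, and the arm is clear. Handing in.

```bash
python3 -c "
from bench import arm
print(arm.hand_in())"
```

```text
the job is handed in; nothing more can be done
None
```

The lid is home under the lip, the cam is turned to its shut stop along the carrier, and the job is handed in at about 26 s; I inferred the flush seating from the cam reaching its stop and did not measure it, nor did I take a final picture of the loose items.

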